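# Set the air to half and hold the drilled housing over the blow-off nozzle

### The job

Blow the drilling chips out of the small lamp housing: first set the blow-off station's ball valve to half open (its lever at 45 degrees, midway between across the pipe and along it), then lift the small housing out of the white nest and hold it in the air, level, with its cable hole centred over the upright nozzle and its underside about 40 mm above the nozzle's tip. Keep it there, still, for three seconds and finish while still holding it so; the housing must not touch the station or be tipped, and the bin, the screwdriver and the other parts stay where they are.

Things in the scene. Friction and masses are not known exactly. Their poses are not given: they have to be found in the camera images.
- housing: Small round cup of black aluminium, open side up: 64 mm outside diameter, 44 mm high, wall 5 mm, about 150 g, three thin screw pillars inside, a 20 mm cable hole in the middle of its 6 mm floor. Sits 8 mm deep in the white nest; 36 mm stand proud. Origin: centre of its underside (middle of the hole); z up through the mouth. Can be gripped from above across its outside.
- nest: White plastic plate, 120 x 120 x 20 mm, fixed to the bench, with a round recess 66 mm wide and 8 mm deep in its middle in which the housing sits (recess floor 12 mm above the bench). Origin: centre of its underside, on the bench. It may be to the left or to the right.
- station: Blow-off station, fixed: aluminium plate 70 x 290 x 10 mm with a steel air pipe (axis 52 mm up) along its y axis. Ball valve 50 mm from the middle towards -y (robot's right); 110 mm towards +y the pipe turns up to a brass nozzle. A blue hose leaves the -y end away from the robot. Origin: centre of the plate's underside; x away from the robot, z up; yawed up to 17 degrees.
- nozzle_tip (a point): Mouth of the upright nozzle, 110 mm above the bench: the air jet leaves here straight up. The nozzle is 9 mm wide at the tip, 20 mm at its foot.
- valve (a joint): Ball valve lever angle, rad, 0 to 1.571. 0 = shut: lever across the pipe, pointing to the robot (station -x). Grows counter-clockwise seen from above; 1.571 = fully open, lever along the pipe pointing away from the nozzle (station -y). Half open = 0.785. Starts below 0.3. Friction about 0.35 N m, no spring: it stays where it is left.
- lever_pivot (a point): On the axis of the valve's stem, at the middle height of the lever, 96 mm above the bench. The lever turns level about the vertical through this point.
- lever_grip (a point): On the lever's grip, 75 mm from the pivot, 96 mm above the bench; turns with the lever. The grip is a flat grey sleeve 70 mm long (35 to 105 mm from the pivot), 18 mm wide, 9 mm thick, free below for 80 mm over the bench beside the plate. It can be pinched across its 18 mm from above or pushed sideways.
- bin: Bystander: open black screw bin with an orange front strip, 120 x 100 x 62 mm, on the side of the bench opposite the nest. Origin: centre of its underside.
- big_housing: Bystander: finished large round housing, black with a grey metal cover, 110 mm diameter, 37 mm high with a 12 mm stud, at the far left, past the nozzle end of the station. Origin: centre of its underside.
- hub: Bystander: turned aluminium hub, a 64 mm disc 6 mm thick with a 32 mm boss, 22 mm high, far right. Origin: centre of its underside.
- screwdriver: Bystander: screwdriver 190 mm long lying on the bench between the robot and the station, roughly crosswise. Its x axis points along it towards the tip; it is under 40 mm high.

How it is judged:
On the way, in this order (a step that is already met when the one before it is completed fails the run):
1. the valve lever is set to half open (45 degrees, within 10) while the housing is still in its nest (value of joint valve between 0.611 and 0.96 rad and distance between housing and nest below 0.02 m), for 0.5 s.
2. the housing is gripped and lifted clear of the nest, more than 30 mm above its seat (z of housing in the frame of nest above 0.042 m and contact force between housing and nest below 0.05 N and contact force between housing and the fingers above 0.5 N), for 0.2 s.
3. the housing is held still and level over the nozzle for about three seconds, the valve half open (horizontal distance between housing and nozzle_tip below 0.01 m and z of housing in the frame of nozzle_tip between 0.02 and 0.06 m and angle between housing's own z axis and vertical below 0.0873 rad and linear speed of housing below 0.015 m/s and angular speed of housing below 0.15 rad/s and contact force between housing and the fingers above 0.5 N and contact force between housing and nest below 0.2 N and contact force between housing and station below 0.2 N and contact force between housing and bin below 0.2 N and contact force between housing and big_housing below 0.2 N and contact force between housing and hub below 0.2 N and contact force between housing and screwdriver below 0.2 N and value of joint valve between 0.611 and 0.96 rad), for 2.5 s.
At the end, for the whole second after the job is handed in: Still gripped in the air, carried by nothing else: hole within 10 mm of the nozzle axis, underside 20 to 60 mm above the tip, level within 5 degrees, at rest, after 2.5 s held so; valve lever at 45 degrees within 10 (all of step 3); the arm keeps its last pose, push and grip.
It fails at once if the housing is tipped by more than 20 degrees (angle between housing's own z axis and vertical above 0.35 rad).
It fails at once if the housing strikes the station (contact force between housing and station above 0.5 N).
It fails at once if the bin, the screwdriver, the large housing or the hub is shoved (moved more than 20 mm) (distance of any of bin, big_housing, hub, screwdriver from where it was at the start of the episode above 0.02 m).
It also fails if it takes over 64 s, if anything falls off the work surface, if the arm or the gripper's body presses on something with over 40 N, if the wrist force passes 120 N, or if a joint passes its speed limit or range.

### The arm

A 7-joint arm with a two-finger parallel gripper is mounted at the origin on the work surface. World frame = base frame: x ahead of the robot, y to its left, z up, the work surface at z = 0. Lengths are in m, angles in rad, forces in N, time in s.
With the tool pointing down it reaches from about 0.425 to 0.95 m from the base axis. Payload 4.7 kg.
Tool frame: the origin (TCP) lies on the centre line of the jaws, within the pads' length; the fingertips stand robot.nose_length ahead of it and the grasp point (between the pads) lies 8 mm behind it (robot.nose_length is the distance from the TCP to the fingertips, in m); z points along the fingers, y is the line along which they close (so a half turn about z gives the same grasp; the last joint's range is limited). The gripper opens to 85 mm and grips with 20 to 120 N. Pads are 22 mm wide; open, the fingers measure 114 mm over their backs; the gripper's body (76 mm by 85 mm) begins 54 mm behind the grasp point. The pads swing forward as they close: fully open they stand 13 mm farther back than shut.
Start: joints at [1.296, 0.469, -0.049, 1.532, 0.024, 1.141, -0.082], TCP at [0.164, -0.655, 0.211] pointing down, gripper open.
Joint ranges: [-2.59, 2.59], [-0.33, 1.99], [-1.39, 1.29], [0.1, 2.45], [-1.04, 4.18], [0.21, 1.99], [-2.66, 2.66]. Speed limits (rad/s): [2.57, 2.57, 3.14, 3.14, 3.14, 3.14, 3.14].

### API

Orientations are given as [roll, pitch, yaw] about the fixed x, y, z axes, in that order (R = Rz(yaw) Ry(pitch) Rx(roll)).
In Python, from plant import robot gives the robot as it stands. Calls block until the motion is done:
- robot.goto(position, orientation): joint-space move of the TCP to a pose.
- robot.move_straight(position, vel=0.15, attitude=None, contact_N=None): straight line of the TCP; attitude=None keeps the orientation; vel is the mean speed in m/s. With contact_N (N) it stops when the force on the tool has changed by that much, and returns True; else False.
- robot.move_joints(angles): joint-space move.
- robot.grip(opening, strength=None): opening from 0.0 (shut) to 1.0 (fully open); strength is the grip in N (None keeps the last); returns when the fingers have stopped.
- robot.sleep(seconds).
- robot.inverse_kinematics(position, orientation): joint angles nearest the present ones, or None.
- robot.sense(): the state.
- robot.grab_frame(name): name is "scene" or "top" or "wrist"; returns a dict with "image" (420x560x3 uint8, red, green, blue), "range_z" (420x560 float32, m along the optical axis (not along the pixel's ray), 0 where there is no reading), "fx", "fy", "cx", "cy" (pixels), "R" (3x3) and "t" (3): a world point X has camera coordinates R X + t. Camera axes: x right, y down, z forward; pixel columns grow to the right and rows downward; lengths in m; the calibration is good to about 2 mm. A picture is of the moment at which its call begins.
A pose or a line that the arm cannot do raises robot.IKError and nothing moves.
- robot.close_job(): hands the job in; it is judged then, once.
The state is a dict: "t": time; "joint_pos": joint angles; "joint_velocities": joint speeds; "effort": joint torques, N m; "tcp_pos": TCP position; "tcp_rot": TCP orientation; "wrist_force": force on the tool from outside, world axes, zero at the start; "torque": the same for the moment, N m; "opening": opening from 0.0 (shut) to 1.0 (fully open); "gripper_force": force on a finger pad.
Only numpy, scipy, OpenCV 4.12 (cv2) and the standard library are available. Lean on these libraries where they do the work, as an engineer would, in place of code of your own. Each camera call takes 0.05 s, during which the arm holds its last target. There are 200 camera calls.

## Working session

There is one attempt and no reset: what is moved stays moved. The work goes in short steps, each a Python script; the robot and the scene stay as the last script left them, time stands still between calls to the robot, and variables do not carry over. Pictures are saved under pics/ and viewed, at most 10 in all, crops included, and the job is handed in when it is done.

```bash
mkdir -p pics; python3 - <<'E'
from plant import robot
import cv2,numpy as np
for n in("top","scene"):
    f=robot.grab_frame(n); np.savez(f"pics/{n}.npz",**f)
    cv2.imwrite(f"pics/{n}.png",cv2.resize(f["image"][:,:,::-1],(800,600)))
    print(n,f["fx"],f["cx"],f["cy"],-f["R"].T@f["t"])
s=robot.sense();print(robot.nose_length,s["t"],s["tcp_pos"],s["tcp_rot"],s["opening"])
E
```

```text
top 385.0697277806036 275.3359996766169 211.5319353192477 [ 0.3928045  -0.01936634  0.97390686]
scene 436.0463607683659 272.5900673763041 217.59523074638378 [1.23022056 0.01326478 0.8501475 ]
0.011 0.1 [ 0.16414194 -0.65416338  0.20957851] [-3.13983802e+00  4.50581210e-05  2.45826971e-01] 1.0020299828182349
```

View pics/top.png

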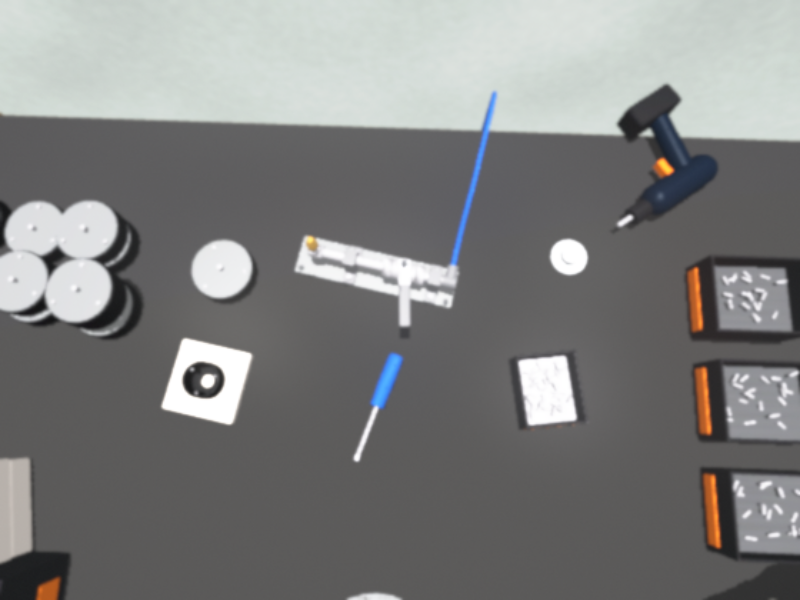

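View pics/scene.png

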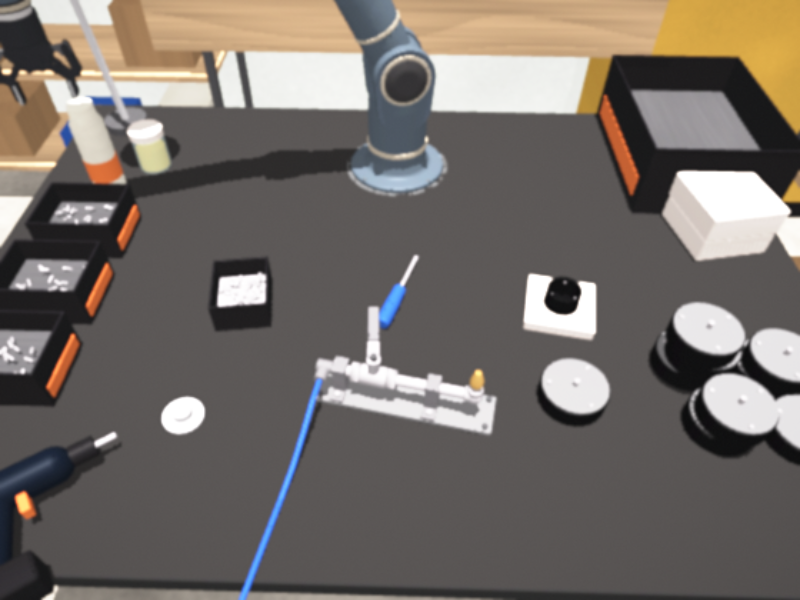

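The top view shows the station's nozzle at (312,243), the lever from its pivot (404,268) to its tip (405,335), and the nest with the housing on the left at (205,380). The bin is on the right at (547,390). The screwdriver runs (395,358) to (357,460). Next I'll enlarge the station and the nest.

```bash
cat > h.py <<'E'
import numpy as np,cv2
def back(f,u,v,z):
    d=f["R"].T@np.array([(u-f["cx"])/f["fx"],(v-f["cy"])/f["fy"],1]); c=-f["R"].T@f["t"]
    return c+d*(z-c[2])/d[2]
def cloud(f):
    v,u=np.mgrid[:420,:560]; z=f["range_z"]
    P=np.stack([(u-f["cx"])/f["fx"]*z,(v-f["cy"])/f["fy"]*z,z],-1)
    P=(P-f["t"])@f["R"]; P[z==0]=np.nan
    return P
E
python3 - <<'E'
from h import *
f=dict(np.load("pics/top.npz"));im=f["image"][:,:,::-1]
a=cv2.resize(im[155:225,200:330],None,fx=6,fy=6,interpolation=cv2.INTER_CUBIC)
b=cv2.resize(im[230:305,105:235],None,fx=6,fy=6,interpolation=cv2.INTER_CUBIC)[:,:]
cv2.imwrite("pics/st.png",a[:, :800]);cv2.imwrite("pics/ne.png",b[:450,:500])
P=cloud(f)
# nest white & high
Z=P[...,2]
for lo,hi,x0,x1,y0,y1,n in((.012,.026,105,185,230,305,"nest"),(.046,.066,115,170,245,290,"rim"),(.088,.104,260,300,180,240,"lever"),(.098,.12,205,230,160,180,"nozzle"),(.04,.075,210,325,160,215,"pipe")):
    m=np.zeros(Z.shape,bool);m[y0:y1,x0:x1]=True;m&=(Z>lo)&(Z<hi)
    v,u=np.nonzero(m);q=P[m]
    if len(u)>4: print(n,len(u),cv2.minAreaRect(q[:,:2].astype(np.float32)),cv2.minEnclosingCircle(q[:,:2].astype(np.float32)),np.median(q,0),q.max(0)[2])
E
```

```text
nest 2022 ((0.44808000326156616, 0.3056044578552246), (0.12229502201080322, 0.12017788738012314), 78.87655639648438) ((0.44861307740211487, 0.3059336841106415), 0.08425498008728027) [0.44565897 0.30263171 0.01978469] 0.02593561732830817
rim 248 ((0.4481859803199768, 0.30499160289764404), (0.061696115881204605, 0.06285923719406128), 3.6281890869140625) ((0.4475472867488861, 0.30533260107040405), 0.032316405326128006) [0.44935783 0.30826113 0.05477494] 0.06022263528586192
lever 347 ((0.5981453657150269, -0.02807050198316574), (0.11410220712423325, 0.016639649868011475), 1.8598835468292236) ((0.5981852412223816, -0.029643865302205086), 0.057163506746292114) [ 0.59729714 -0.02841678  0.09935914] 0.10376016664873687
nozzle 34 ((0.676515519618988, 0.12895739078521729), (0.011434825137257576, 0.014940761961042881), 22.98410415649414) ((0.6771736741065979, 0.12925776839256287), 0.008269397541880608) [0.67634733 0.12933678 0.10551834] 0.11214018019617827
pipe 1075 ((0.6529167294502258, 0.0004913806915283203), (0.1006765365600586, 0.2730892598628998), 8.451007843017578) ((0.6859931945800781, 0.005312580615282059), 0.1369573026895523) [ 0.65126025 -0.01068032  0.06126333] 0.07291469440847011
```

View pics/st.png

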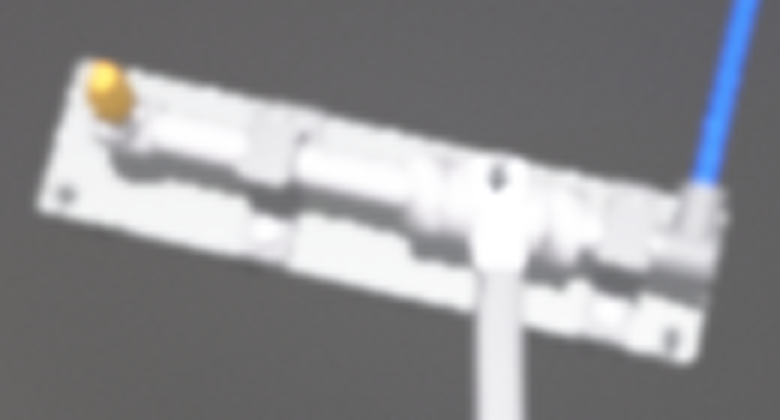

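View pics/ne.png

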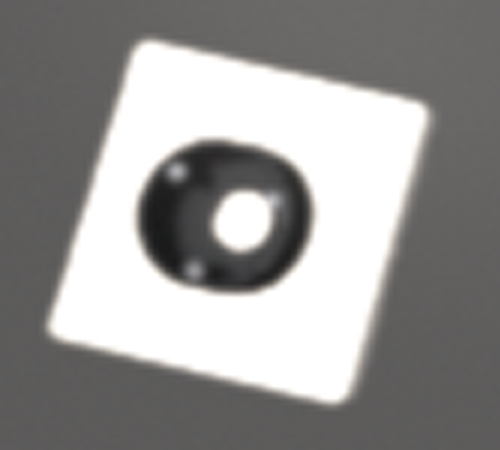

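In the station crop the nozzle tip is at about (104,72), the stem bolt at (498,176), and the plate corners at (82,58), (40,208), (692,362) and (725,212). In the nest crop the housing is centred at about (225,216), with the cable hole at (243,220). Next I'll back-project these points at their known heights and check them against the given dimensions.

```bash
python3 - <<'E'
from h import *
f=dict(np.load("pics/top.npz"))
B=lambda u,v,z:back(f,200+(u+.5)/6-.5,155+(v+.5)/6-.5,z)[:2]
tip=B(104,72,.11);piv=B(498,176,.103)
C=np.array([B(82,58,.01),B(40,208,.01),B(692,362,.01),B(725,212,.01)])
print("tip",tip,"bolt",piv,"d",np.linalg.norm(tip-piv),"should .160")
print("corners",C,np.linalg.norm(C-np.roll(C,1,0),axis=1),"origin",C.mean(0))
y=(C[0]+C[1]-C[2]-C[3]);y/=np.linalg.norm(y);yaw=np.arctan2(-y[0],y[1]);o=C.mean(0)
d=tip-piv;print("yaw",yaw,"yaw tip-bolt",np.arctan2(-d[0],d[1]),"tip pred",o+.11*y,"piv pred",o-.05*y)
print("hole",back(f,105+243.5/6-.5,230+220.5/6-.5,.012),"mouth",back(f,105+225.5/6-.5,230+216.5/6-.5,.056))
# scene depth
g=dict(np.load("pics/scene.npz"));P=cloud(g);Z=P[...,2];X=P[...,0];Y=P[...,1]
for n,c,r,lo,hi in(("rim",(.448,.305),.045,.047,.066),("nozzle",tip,.02,.098,.12),("lever",(.6,-.028),.07,.085,.108)):
    m=(np.hypot(X-c[0],Y-c[1])<r)&(Z>lo)&(Z<hi);q=P[m]
    print(n,len(q),cv2.minAreaRect(q[:,:2].astype(np.float32)),np.median(q,0))
P=cloud(f)
m=(np.abs(P[...,0]-.575)<.045)&(abs(P[...,1]+.028)<.05)&(P[...,2]>.085)&(P[...,2]<.108)
q=P[m][:,:2];print("lever line",cv2.fitLine(q.astype(np.float32),cv2.DIST_HUBER,0,.01,.01).ravel(),q[:,0].min())
m=(abs(P[...,0]-.448)<.35)&(abs(P[...,1])<.12)&(P[...,0]<.56)&(P[...,2]>.008)&(P[...,2]<.06)
q=P[m];print("driver",q.min(0),q.max(0))
E
```

```text
tip [0.68033631 0.12921097] bolt [ 0.64537993 -0.02658178] d 0.15966630479232444 should .160
corners [[ 0.7197076   0.15647302]
 [ 0.65115619  0.1699449 ]
 [ 0.59301776 -0.11244513]
 [ 0.65961126 -0.12578953]] [0.28858919 0.06986263 0.28831269 0.06791736] origin [0.6558732  0.02204582]
yaw -0.20641156717672443 yaw tip-bolt -0.2207217822076104 tip pred [0.67841759 0.12971081] piv pred [ 0.64562575 -0.02689282]
hole [0.44804132 0.3068823  0.012     ] mouth [0.44682856 0.29922489 0.056     ]
rim 213 ((0.4487696588039398, 0.3070116639137268), (0.06176839396357536, 0.06428517401218414), 51.54314041137695) [0.45098325 0.30717738 0.05342842]
nozzle 45 ((0.6810702085494995, 0.131386861205101), (0.014128916896879673, 0.01120948139578104), 42.85371017456055) [0.68190779 0.13140029 0.10564254]
lever 327 ((0.5996454954147339, -0.026817964389920235), (0.11499614268541336, 0.017698749899864197), 2.906015634536743) [ 0.60944204 -0.02654102  0.09847303]
lever line [ 0.9984272   0.05606338  0.5803199  -0.02901891] 0.5411836400890858
driver [ 0.32632352 -0.02881948  0.00990418] [0.50630347 0.04517853 0.03035157]
```

The measurements agree: tip to stem measures 159.7 mm against 160 mm given, and yaw is about -0.21. The pivot is at (0.6455,-0.0267), the tip at (0.680,0.130) and the housing at (0.448,0.306). The lever is at about 0.25 rad. I'll pinch the lever 75 mm from the pivot and turn it along its arc.

```bash
cat > v.py <<'E'
import numpy as np
PIV=np.array([.6455,-.0267]);YAW=-.21;TIP=np.array([.680,.1302]);HOU=np.array([.448,.306])
def lev(a,z=.096,r=.075):
    w=a+YAW                      # lever direction = -(cos w, sin w)
    return [*(PIV-r*np.array([np.cos(w),np.sin(w)])),z],[np.pi,0,w]
E
python3 - <<'E'
from plant import robot
from v import *
import cv2
def st(l):
    s=robot.sense();print(l,round(s["t"],2),s["tcp_pos"].round(4) if hasattr(s["tcp_pos"],'round') else s["tcp_pos"],"yaw",round(s["tcp_rot"][2],3),"F",np.round(s["wrist_force"],1),"op",round(s["opening"],3),np.round(s["gripper_force"],1))
a0=.255
for p in(lev(a0,.2),lev(.785),([*HOU,.034],[np.pi,0,.4]),([*TIP,.172],[np.pi,0,.4])): print(robot.inverse_kinematics(*p) is not None)
robot.goto(*lev(a0,.19)); robot.grip(.55); st("above")
if robot.move_straight(lev(a0)[0],vel=.1,contact_N=8): st("CONTACT"); raise SystemExit
robot.grip(0,40); st("pinched")
for a in np.linspace(a0,.785,7)[1:]:
    p,o=lev(a); robot.move_straight(p,vel=.06,attitude=o)
st("turned")
f=robot.grab_frame("top");np.savez("pics/t2.npz",**f)
cv2.imwrite("pics/t2.png",cv2.resize(f["image"][150:260,190:350,::-1],None,fx=5,fy=5,interpolation=cv2.INTER_CUBIC))
E
```

```text
True
True
True
True
above 3.2 [ 0.5706 -0.0301  0.19  ] yaw 0.045 F [0.5 0.4 0.7] op 0.551 0.0
pinched 4.8 [ 0.5706 -0.0301  0.0961] yaw 0.045 F [-0.  -0.2 -0.7] op 0.003 0.0
turned 6.35 [ 0.5824 -0.0673  0.0959] yaw 0.571 F [-0.6  0.7 -0.9] op -0.001 0.0
```

View pics/t2.png

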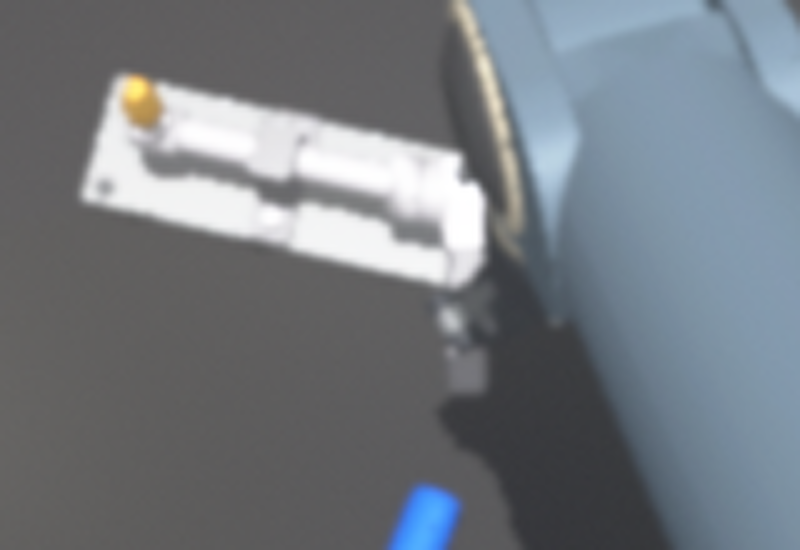

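```bash
python3 - <<'E'
from plant import robot
import cv2,numpy as np
f=robot.grab_frame("wrist");g=robot.grab_frame("scene");np.savez("pics/s2.npz",**g)
a=cv2.resize(f["image"],(400,300));b=cv2.resize(g["image"][190:310,200:360],(400,300),interpolation=cv2.INTER_CUBIC)
cv2.imwrite("pics/w2.png",np.hstack([a,b])[:,:,::-1])
E
```

```text
(no output)
```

View pics/w2.png

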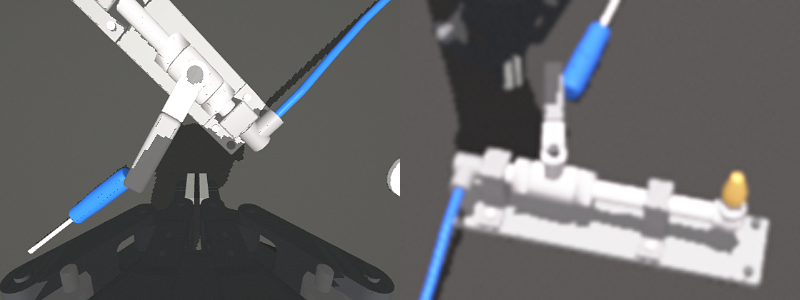

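The lever has not moved. The closed fingers are beside it, with the fingertips at (512,72) and the sleeve at (552,85) in the right panel, so the pinch missed. I'll check where the cameras put the fingers against the sensed TCP.

```bash
python3 - <<'E'
from plant import robot
from h import *
g=dict(np.load("pics/s2.npz"));P=cloud(g)
s=robot.sense();print(s["t"],s["tcp_pos"],s["tcp_rot"])
for c,r in((244,213),(245,219),(247,223),(261,222),(261,240)): print(c,r,P[r,c],g["image"][r,c])
w=robot.grab_frame("wrist");Q=cloud(w)
np.savez("pics/w.npz",**w)
def pr(n,p):
    u,v=int(p[0]*1.4),int(p[1]*1.4);print(n,u,v,Q[v-1:v+2,u-1:u+2].reshape(-1,3)[4])
pr("bolt",(196,73));pr("sleeve",(150,160));pr("sleeve end",(135,185));pr("fingerL",(191,180));pr("fingerR",(203,180));pr("driver",(110,190))
c=R=None
x=w["R"]@np.array(s["tcp_pos"])+w["t"];print("tcp in wrist px/1.4",(w["fx"]*x[0]/x[2]+w["cx"])/1.4,(w["fy"]*x[1]/x[2]+w["cy"])/1.4)
x=g["R"]@np.array(s["tcp_pos"])+g["t"];print("tcp in scene crop",(g["fx"]*x[0]/x[2]+g["cx"]-200)*2.5+400,(g["fy"]*x[1]/x[2]+g["cy"]-190)*2.5)
E
```

```text
6.5 [ 0.58233175 -0.06700191  0.0960189 ] [-3.14137288e+00  4.64475621e-05  5.73360903e-01]
244 213 [ 0.58595938 -0.06348028  0.15079365] [74 74 76]
245 219 [ 0.59258234 -0.061354    0.13863857] [117 115 115]
247 223 [ 0.58699336 -0.05809753  0.11916341] [125 123 122]
261 222 [ 0.56444012 -0.02811694  0.09814225] [120 116 118]
261 240 [ 0.61489614 -0.02591717  0.09452036] [255 254 255]
bolt 274 102 [ 0.64767372 -0.02423562  0.10385756]
sleeve 210 224 [ 0.57373376 -0.02904106  0.10096697]
sleeve end 189 259 [ 0.5484545  -0.0293734   0.10131687]
fingerL 267 251 [ 0.58977208 -0.05766742  0.13177038]
fingerR 284 251 [ 0.59452827 -0.06395196  0.13303953]
driver 154 266 [ 0.48196087 -0.00783647  0.02658991]
tcp in wrist px/1.4 196.58627792948386 173.11063180392617
tcp in scene crop 509.08953326898825 95.22846017221156
```

```bash
python3 - <<'E'
from h import *
g=dict(np.load("pics/s2.npz"));P=cloud(g);w=dict(np.load("pics/w.npz"));Q=cloud(w)
for n,A in(("scene",P),("wrist",Q)):
    m=(np.hypot(A[...,0]-.582,A[...,1]+.067)<.03)&(A[...,2]>.04)
    q=A[m]
    for lo in np.arange(.05,.17,.01):
        k=q[(q[:,2]>=lo)&(q[:,2]<lo+.01)]
        if len(k): print(n,round(lo,3),len(k),k.mean(0).round(4),np.ptp(k,axis=0).round(3))
im=w["image"][150:420,180:380,::-1];a=cv2.resize(im,None,fx=2,fy=2)
b=cv2.resize(g["image"][195:240,225:275,::-1],(600,540),interpolation=cv2.INTER_CUBIC)[:, :400]
cv2.imwrite("pics/f.png",np.hstack([a,b]))
E
```

```text
scene 0.11 2 [ 0.5887 -0.0636  0.1193] [0.004 0.011 0.   ]
scene 0.12 30 [ 0.589  -0.0649  0.1259] [0.015 0.029 0.01 ]
scene 0.13 40 [ 0.5899 -0.0661  0.1354] [0.017 0.029 0.01 ]
scene 0.14 41 [ 0.5896 -0.0661  0.145 ] [0.016 0.029 0.01 ]
scene 0.15 29 [ 0.5898 -0.0629  0.1559] [0.022 0.031 0.009]
scene 0.16 81 [ 0.5899 -0.0638  0.1656] [0.034 0.048 0.01 ]
wrist 0.11 4 [ 0.5921 -0.0626  0.1197] [0.004 0.006 0.   ]
wrist 0.12 343 [ 0.5905 -0.0617  0.1262] [0.015 0.023 0.01 ]
wrist 0.13 574 [ 0.5901 -0.0621  0.1351] [0.015 0.023 0.01 ]
wrist 0.14 638 [ 0.5904 -0.0621  0.1447] [0.015 0.023 0.01 ]
wrist 0.15 856 [ 0.5877 -0.0638  0.1551] [0.027 0.033 0.01 ]
wrist 0.16 2482 [ 0.5895 -0.0623  0.1655] [0.038 0.047 0.01 ]
```

View pics/f.png

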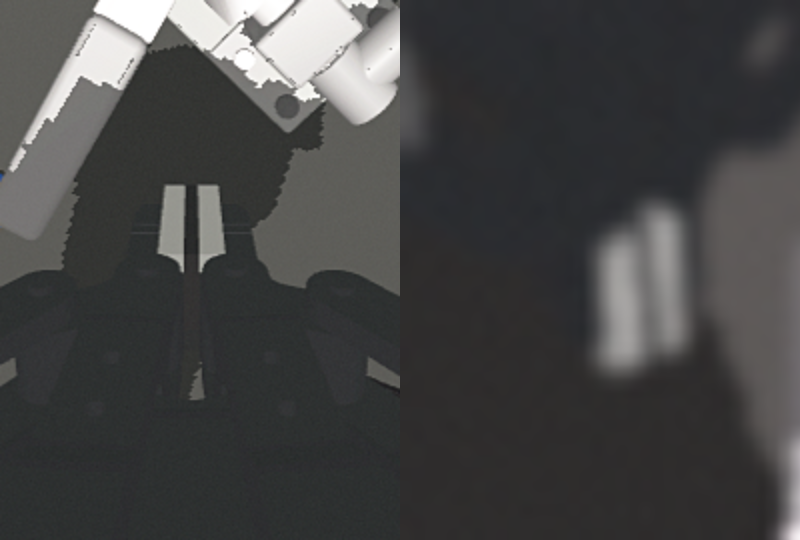

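Both depth cameras put the shut fingertips at z≈0.119 while the TCP reads 0.096. The tips are about 23 mm above the reported TCP instead of 11 mm below it. Lateral position agrees, and the same cameras give the lever its right height (0.100). So the tool really ends 34 mm short, and I'll lower all heights by that amount. The approach stays guarded by a contact stop.

```bash
echo "DZ=-.034" >> v.py; cat >> v.py <<'E'
def st(l):
    from plant import robot
    s=robot.sense();print(l,round(s["t"],2),np.round(s["tcp_pos"],4),"yaw",round(s["tcp_rot"][2],3),"F",np.round(s["wrist_force"],1),"op",round(s["opening"],3),np.round(s["gripper_force"],1))
E
python3 - <<'E'
from plant import robot
from v import *
from h import *
a0=.255; p,o=lev(.785,.13); robot.move_straight(p,vel=.15)
robot.goto(*lev(a0,.13)); robot.grip(.55)
if robot.move_straight(lev(a0,.096+DZ)[0],vel=.08,contact_N=8): st("CONTACT"); raise SystemExit
robot.grip(0,40); st("pinched")
if robot.sense()["opening"]<.1: raise SystemExit
for a in np.linspace(a0,.785,7)[1:]:
    p,o=lev(a,.096+DZ); robot.move_straight(p,vel=.06,attitude=o)
    st(round(a,2))
robot.sleep(.3);st("turned")
f=robot.grab_frame("wrist");np.savez("pics/w3.npz",**f)
E
```

```text
pinched 9.38 [ 0.5708 -0.0292  0.0627] yaw 0.046 F [-1.9  1.9  5.7] op 0.198 40.5
0.34 9.63 [ 0.5716 -0.0364  0.0627] yaw 0.135 F [-0.8  1.5  5.8] op 0.201 41.2
0.43 9.89 [ 0.573  -0.043   0.0627] yaw 0.223 F [-1.5  1.5  5.1] op 0.194 41.2
0.52 10.15 [ 0.5749 -0.0493  0.0627] yaw 0.31 F [-0.9  0.9  5. ] op 0.2 41.2
0.61 10.41 [ 0.5774 -0.0555  0.0627] yaw 0.398 F [-1.3  1.7  4.8] op 0.2 41.2
0.7 10.67 [ 0.5804 -0.0614  0.0627] yaw 0.486 F [0.2 2.6 4.4] op 0.196 41.2
0.78 10.93 [ 0.5838 -0.0671  0.0627] yaw 0.574 F [-0.1  3.4  4.9] op 0.198 41.2
turned 11.22 [ 0.5839 -0.0671  0.0628] yaw 0.574 F [1.  2.7 5. ] op 0.2 41.1
```

The pinch held: opening is 0.20, about 17 to 18 mm. I'll release, rise, check the lever angle, and move over the nest.

```bash
python3 - <<'E'
from plant import robot
from v import *
from h import *
robot.grip(.5); p,o=lev(.785,.15); robot.move_straight(p,vel=.15)
robot.goto([.45,.1,.2],[np.pi,0,.3])
robot.goto([*HOU,.13],[np.pi,0,.3]); robot.grip(1.0)
st("over")
f=robot.grab_frame("top");P=cloud(f)
m=(np.hypot(P[...,0]-PIV[0],P[...,1]-PIV[1])<.125)&(P[...,0]<.64)&(P[...,2]>.088)&(P[...,2]<.108)
q=P[m][:,:2].astype(np.float32);l=cv2.fitLine(q,cv2.DIST_HUBER,0,.01,.01).ravel()
d=l[:2]*np.sign(l[0]);w=np.arctan2(d[1],d[0]);print("valve",w-YAW,len(q),cv2.minAreaRect(q))
x=q.mean(0)-PIV;print("valve via pivot",np.arctan2(-x[1],-x[0])-YAW)
w=robot.grab_frame("wrist");Q=cloud(w)
m=(np.hypot(Q[...,0]-HOU[0],Q[...,1]-HOU[1])<.05)&(Q[...,2]>.048)&(Q[...,2]<.063)
q=Q[m];print("rim",len(q),cv2.minEnclosingCircle(q[:,:2].astype(np.float32)),q[:,2].mean())
cv2.imwrite("pics/w4.png",w["image"][:,:,::-1])
E
```

```text
over 14.63 [0.4482 0.3057 0.1302] yaw 0.299 F [ 0.1  0.  -0.7] op 0.999 0.0
valve 0.837742 319 ((0.6015821695327759, -0.05674031376838684), (0.10309378057718277, 0.01823156327009201), 34.365760803222656)
valve via pivot 0.7979420403308446
rim 1764 ((0.4486407935619354, 0.3076590597629547), 0.03202709183096886) 0.05479556100017742
```

View pics/w4.png

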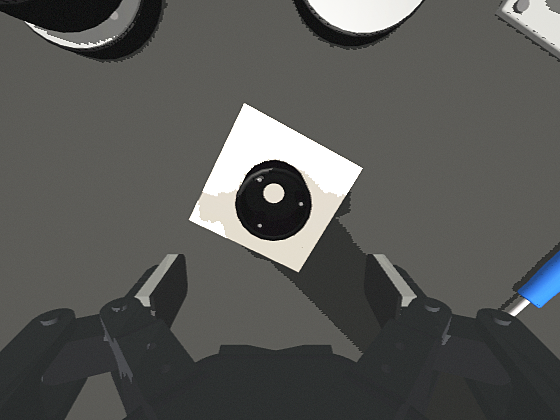

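The valve reads about 0.81 rad, which is within tolerance. In the wrist view the housing sits at (273,201) between the open fingers, with its rim centre at (0.4486,0.307). I'll descend and grasp.

```bash
python3 - <<'E'
from plant import robot
from v import *
from h import *
H=[.4486,.307]
robot.move_straight([*H,.05],vel=.12)
c=robot.move_straight([*H,-.006],vel=.06,contact_N=6); st(f"down {c}")
if c: raise SystemExit
robot.grip(0,50); st("gripped")
robot.move_straight([*H,.03],vel=.05); st("lift 36")
robot.move_straight([*H,.19],vel=.15); st("up")
w=robot.grab_frame("wrist");np.savez("pics/w5.npz",**w)
w["image"]
cv2.imwrite("pics/w5.png",w["image"][:,:,::-1])
E
```

```text
down False 16.63 [ 0.4488  0.3073 -0.0057] yaw 0.3 F [-0.3 -0.4  0.2] op 1.001 0.0
gripped 16.98 [ 0.449   0.3074 -0.0054] yaw 0.3 F [-0.2 -1.2  4.4] op 0.723 55.4
lift 36 17.84 [0.4484 0.3067 0.0298] yaw 0.3 F [-0.5  0.4 -2. ] op 0.723 54.9
up 19.06 [0.4481 0.3064 0.189 ] yaw 0.3 F [-0.4 -0.3 -1.1] op 0.728 54.9
```

```bash
python3 - <<'E'
from plant import robot
from v import *
from h import *
robot.move_straight([*TIP,.19],vel=.15); robot.move_straight([*TIP,.133],vel=.06); robot.sleep(.4); st("over nozzle")
for n in("wrist","scene"):
    f=robot.grab_frame(n);P=cloud(f);np.savez(f"pics/{n}6.npz",**f)
    m=(np.hypot(P[...,0]-TIP[0],P[...,1]-TIP[1])<.05)&(P[...,2]>.14)&(P[...,2]<.2)&(f["image"].max(-1)<90)
    q=P[m];print(n,len(q),q[:,2].min() if len(q) else 0)
    for lo in np.arange(.14,.2,.006):
        k=q[(q[:,2]>=lo)&(q[:,2]<lo+.006)]
        if len(k)>5: print(round(lo,3),len(k),np.round(cv2.minEnclosingCircle(k[:,:2].astype(np.float32))[0],4),cv2.minEnclosingCircle(k[:,:2].astype(np.float32))[1])
a=cv2.resize(np.load("pics/wrist6.npz")["image"],(400,300));b=cv2.resize(f["image"][150:300,250:450],(400,300),interpolation=cv2.INTER_CUBIC)
cv2.imwrite("pics/o6.png",np.hstack([a,b])[:,:,::-1])
E
```

```text
over nozzle 22.7 [0.68   0.1302 0.1331] yaw 0.3 F [ 0.9 -0.7 -1.9] op 0.719 54.9
wrist 19157 0.15097181381176294
0.146 16 [0.6943 0.1336] 0.02800045721232891
0.152 3737 [0.6821 0.1311] 0.0307308416813612
0.158 1240 [0.6838 0.132 ] 0.03259569779038429
0.164 1454 [0.6867 0.1325] 0.04374968633055687
0.17 1728 [0.6867 0.1323] 0.04435447230935097
0.176 2036 [0.6866 0.1325] 0.04450792074203491
0.182 2567 [0.6867 0.1323] 0.04471747949719429
0.188 2411 [0.6867 0.1325] 0.04443729668855667
0.194 3968 [0.6913 0.1336] 0.04190463200211525
scene 884 0.14831572622834405
0.146 14 [0.6926 0.1292] 0.026330888271331787
0.152 168 [0.6808 0.1288] 0.03188679367303848
0.158 100 [0.6829 0.1313] 0.031861983239650726
0.164 84 [0.6851 0.1313] 0.043810561299324036
0.17 105 [0.6787 0.1303] 0.0453014075756073
0.176 100 [0.6796 0.1296] 0.0448727048933506
0.182 107 [0.6813 0.1305] 0.045123107731342316
0.188 140 [0.6826 0.1239] 0.03893455117940903
0.194 66 [0.6897 0.1303] 0.04256424680352211
```

View pics/o6.png

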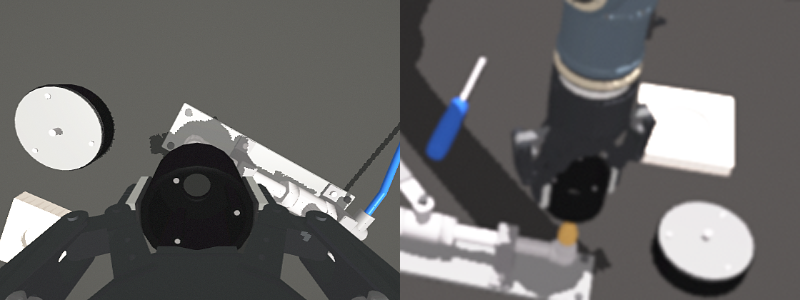

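The housing hangs over the nozzle. In the right panel it is at (575,190) with the brass tip at (568,233) beneath it. The underside is at about 0.151 and the centre at about (0.681,0.130). I'll check level from the floor plane, hold, check again, and hand in.

```bash
python3 - <<'E'
from plant import robot
from v import *
from h import *
def chk():
    P=cloud(robot.grab_frame("wrist"))
    r=np.hypot(P[...,0]-.681,P[...,1]-.1305);q=P[(r<.025)&(P[...,2]>.151)&(P[...,2]<.163)]
    for _ in range(3):
        A=np.c_[q[:,:2]-[.681,.1305],np.ones(len(q))];c=np.linalg.lstsq(A,q[:,2],rcond=None)[0];q=q[abs(A@c-q[:,2])<.002]
    print("floor tilt deg",np.degrees(np.hypot(*c[:2])),"floor top z",c[2],len(q))
    return np.degrees(np.hypot(*c[:2]))
t=chk();robot.sleep(3.2);chk();st("held")
if t<3: print(robot.close_job())
E
```

```text
floor tilt deg 0.18072633859372403 floor top z 0.15681227940764192 2856
floor tilt deg 0.17178019458048438 floor top z 0.15677040256512048 2858
held 26.1 [0.68   0.1302 0.133 ] yaw 0.3 F [ 0.4  0.1 -1.5] op 0.724 54.9
the job is handed in; nothing more can be done
None
```

I handed the job in at 26 s of the 64 s allowed: the valve lever measured about 0.81 rad (half open is 0.785), and the housing was held for more than 3 s, level to 0.2°, about 41 mm above the nozzle tip and within about 2 mm of its axis; no verdict came back.

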